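# Whetstones back to their holders

### The arm

A 6-joint arm with a two-finger parallel gripper is mounted at the origin on the work surface. World frame = base frame: x ahead of the robot, y to its left, z up, the work surface at z = 0. Lengths are in mm, angles in rad, forces in N, time in s.
With the tool pointing down it reaches from about 275 to 1000 mm from the base axis. Payload 8.4 kg.
Tool frame: the origin (TCP) lies at the very end of the fingers, on their centre line; the grasp point (between the pads) lies 19 mm behind it; z points along the fingers, y is the line along which they close (so a half turn about z gives the same grasp; the last joint's range is limited). The gripper opens to 85 mm and grips with 20 to 120 N. Pads are 22 mm wide; open, the fingers measure 114 mm over their backs; the gripper's body (76 mm by 85 mm) begins 54 mm behind the grasp point. The pads swing forward as they close: fully open they stand 13 mm farther back than shut.
Start: joints at [-1.203, 0.353, 1.633, -0, 1.155, -0.002], TCP at [225.892, -582.753, 231.281] pointing down, gripper open.
Joint ranges: [-2.63, 2.63], [-0.92, 2.1], [0.06, 2.66], [-1.3, 4.44], [0, 2.69], [-3.02, 3.02]. Speed limits (rad/s): [2.22, 2.22, 2.79, 3.14, 3.14, 3.14].

### API

Orientations are given as [roll, pitch, yaw] about the fixed x, y, z axes, in that order (R = Rz(yaw) Ry(pitch) Rx(roll)).
In Python, from rig import sensors, grab_frame, camera_params, order gives the robot as it stands. The module is installed in compiled form; this text tells all that it offers.
- The arm moves only by the tool move_arm, never from a script. Its argument "motion" is a list of rows, each a list of 7 numbers: the turn, a rotation vector about the tool's x, y, z in parts of the range, where 1.0 means 2 rad, then the shift along the tool's x, y, z in a scale on which 1.0 is 100 cm, then the finger opening in m, from 0 to 0.0854. A call has 1 to 8 rows; each row is the pose to reach, as a shift and turn from the pose commanded when the call began, along the tool's axes at that moment; what a row does not reach only later rows make up. A row lasts 1/8 s, in which the tool goes at most 62.5 mm and 10.7 degrees, less where a joint would pass 70% of its speed; a pose out of reach is approached as far as the arm can. A shift or turn number past 1, either way, is cut back to 1. A call with a gripper value outside its range is refused whole. The fingers move at their own pace and stop on an object; "grip_force" is the grip in N (left out, the last holds). Time passes only in rows, so rows that repeat a pose let the fingers close. It gives the time, the measured TCP pose, the force, the opening and the grip force at its end, in the units of the state.
- sensors.sense(): the state, without advancing time (a new reading comes with each control period).
- grab_frame(name): name is "scene" or "top" or "wrist"; returns (picture, depth): 480x640x3 uint8, red, green, blue; 480x640 float32, mm along the optical axis (not along the pixel's ray), 0 where there is no reading.
- camera_params(name): a dict with "camera_matrix" (3x3 intrinsics, pixels), "world_from_camera" (4x4, takes a point from camera to world coordinates). Camera axes: x right, y down, z forward; pixel columns grow to the right and rows downward; lengths in mm; the calibration is good to about 2 mm. A picture is of the moment at which its call begins: read the wrist's pose just before it. camera_params takes no time and is no camera call; for the wrist camera it gives the pose at the moment of the call.
- order.sign_off(): hands the job in; it is judged then, once.
The state is a dict: "clock": time; "qpos": joint angles; "qvel": joint speeds; "joint_efforts": joint torques, N m; "eef_pos": TCP position; "tcp_rot": TCP orientation; "contact_force": force on the tool from outside, world axes, zero at the start; "wrist_torque": the same for the moment, N m; "opening": opening from 0.0 (shut) to 1.0 (fully open); "grasp_force": force on a finger pad.
Only numpy, scipy, OpenCV 4.12 (cv2) and the standard library are available. Lean on these libraries where they do the work, as an engineer would, in place of code of your own. Each camera call takes 0.05 s, during which the arm holds its last target. There are 200 camera calls.

### The job

Put each of the four whole whetstones flat into the holder whose painted end tab has the stone's own colour; two of them are lying in wrong holders, which must be cleared before the right stone can go in. Set the stones down rather than dropping them, for they chip, and leave the two broken half stones where they lie.

Things in the scene. Friction and masses are not known exactly. Their poses are not given: they have to be found in the camera images.
- cream_stone: Whole pale cream whetstone, loose, a flat block 90 x 34 x 24 mm (length along its x, width along its y, height along z), about 0.12 to 0.24 kg. Origin at the centre of its underside. At the start it lies in the wrong place, in the green-tabbed holder.
- green_stone: Whole green whetstone, loose, a flat block 90 x 34 x 24 mm (length along its x, width along its y, height along z), about 0.12 to 0.24 kg. Origin at the centre of its underside. At the start it lies in the wrong place, in the black-tabbed holder.
- black_stone: Whole near-black whetstone, loose, a flat block 90 x 34 x 24 mm (length along its x, width along its y, height along z), about 0.12 to 0.24 kg. Origin at the centre of its underside. At the start it lies on the bench, in the row nearer the robot.
- red_stone: Whole brick-red whetstone, loose, a flat block 90 x 34 x 24 mm (length along its x, width along its y, height along z), about 0.12 to 0.24 kg. Origin at the centre of its underside. At the start it lies on the bench, in the row nearer the robot.
- cream_holder: Holder with a pale cream end tab: brown wooden tray fixed to the bench in the far row, outside 120 x 62 mm (x, y), inside 110 x 52, floor 6 thick, rim 5 thick with its top 12 above the bench. Origin under the tray's centre at bench level. The painted tab (22 x 62 x 12 mm) is at its +x end. Long side roughly across the bench (y). The stone lies lengthwise along the holder's x, either way round.
- green_holder: Holder with a green end tab: brown wooden tray fixed to the bench in the far row, outside 120 x 62 mm (x, y), inside 110 x 52, floor 6 thick, rim 5 thick with its top 12 above the bench. Origin under the tray's centre at bench level. The painted tab (22 x 62 x 12 mm) is at its +x end. Long side roughly across the bench (y). The stone lies lengthwise along the holder's x, either way round.
- black_holder: Holder with a near-black end tab: brown wooden tray fixed to the bench in the far row, outside 120 x 62 mm (x, y), inside 110 x 52, floor 6 thick, rim 5 thick with its top 12 above the bench. Origin under the tray's centre at bench level. The painted tab (22 x 62 x 12 mm) is at its +x end. Long side roughly across the bench (y). The stone lies lengthwise along the holder's x, either way round.
- red_holder: Holder with a brick-red end tab: brown wooden tray fixed to the bench in the far row, outside 120 x 62 mm (x, y), inside 110 x 52, floor 6 thick, rim 5 thick with its top 12 above the bench. Origin under the tray's centre at bench level. The painted tab (22 x 62 x 12 mm) is at its +x end. Long side roughly across the bench (y). The stone lies lengthwise along the holder's x, either way round.
- red_half: Broken half of a brick-red stone, loose, about 46 x 34 x 24 mm with a ragged end at +x; origin near the middle of its underside. It lies on the bench in the nearer row, among the stones, a wooden wedge and a small blue wheel. To be left alone.
- black_half: Broken half of a near-black stone, loose, about 46 x 34 x 24 mm with a ragged end at +x; origin near the middle of its underside. It lies on the bench in the nearer row, among the stones, a wooden wedge and a small blue wheel. To be left alone.
Things that resemble listed ones, but are neither listed nor needed, are in the scene too. What is shaped like the black_holder but pink is not meant.

How it is judged (in metres and radians):
At the end, for the whole second after the job is handed in: Each whole stone (cream, green, black, red) lies flat on the floor of the holder with the tab of its own colour, its centre within 16 mm of the tray's centre (any stone lying within the rim is), released and at rest; both broken halves are within 20 mm of where they started (horizontal distance between cream_stone and cream_holder below 0.016 m and z of cream_stone in the frame of cream_holder between 0.002 and 0.01 m and angle between each of cream_stone, green_stone, black_stone, red_stone's own z axis and vertical below 0.08 rad and linear speed of each of cream_stone, green_stone, black_stone, red_stone below 0.02 m/s and horizontal distance between green_stone and green_holder below 0.016 m and z of green_stone in the frame of green_holder between 0.002 and 0.01 m and horizontal distance between black_stone and black_holder below 0.016 m and z of black_stone in the frame of black_holder between 0.002 and 0.01 m and horizontal distance between red_stone and red_holder below 0.016 m and z of red_stone in the frame of red_holder between 0.002 and 0.01 m and distance of each of red_half, black_half from where it was at the start of the episode below 0.02 m); the robot touches nothing.
It fails at once if a whole stone is dropped (in the air, its underside more than 60 mm above the bench, with no finger on it) ((height (world z) of cream_stone above 0.06 m and contact force between the fingers and cream_stone below 0.1 N) or (height (world z) of green_stone above 0.06 m and contact force between the fingers and green_stone below 0.1 N) or (height (world z) of black_stone above 0.06 m and contact force between the fingers and black_stone below 0.1 N) or (height (world z) of red_stone above 0.06 m and contact force between the fingers and red_stone below 0.1 N)).
It fails at once if a broken half is moved by more than 20 mm (distance of any of red_half, black_half from where it was at the start of the episode above 0.02 m).
It also fails if it takes over 96 s, if anything falls off the work surface, if the arm or the gripper's body presses on something with over 40 N, if the wrist force passes 120 N, or if a joint passes its speed limit or range.

## Working session

There is one attempt and no reset: what is moved stays moved. The work goes in short steps, Python scripts to look and compute and a tool call to move; the robot and the scene stay as the last step left them, time stands still between calls to the robot, and variables do not carry over. Pictures are saved under pics/ and viewed, at most 14 in all, crops included, and the job is handed in when it is done.

Besides the shell and the picture viewer there is one more tool, called as name(argument=value, ...) on one line, values as JSON. move_arm: Moves the arm, as the interface text tells. Its arguments: {"type":"object","properties":{"motion":{"type":"array","items":{"type":"array","items":{"type":"number"}}},"grip_force":{"type":"number"}},"required":["motion"]}

```bash
mkdir -p pics
python3 - <<'E'
from rig import *
import cv2,numpy as np
for n in("top","scene"):
    p,d=grab_frame(n); np.savez(f'pics/{n}0.npz',p=p,d=d,**camera_params(n)); cv2.imwrite(f'pics/{n}0.png',p[:,:,::-1])
    c=camera_params(n); print(c['camera_matrix'].round(1).tolist(),c['world_from_camera'].round(3).tolist())
print(sensors.sense())
E
```

```text
[[434.0, 0.0, 317.5], [0.0, 434.0, 239.5], [0.0, 0.0, 1.0]] [[0.029, -0.983, 0.182, 317.889], [-1.0, -0.028, 0.011, -3.126], [-0.006, -0.183, -0.983, 846.814], [0.0, 0.0, 0.0, 1.0]]
[[446.2, 0.0, 316.5], [0.0, 446.2, 238.4], [0.0, 0.0, 1.0]] [[-0.835, 0.402, -0.375, 736.842], [0.55, 0.614, -0.567, 437.39], [0.002, -0.679, -0.734, 637.162], [0.0, 0.0, 0.0, 1.0]]
{'clock': 0.1, 'qpos': array([-1.20342927e+00,  3.53559395e-01,  1.63409115e+00, -9.92733434e-06,
        1.15518440e+00, -2.38660083e-03]), 'qvel': array([ 0.00145651, -0.00098021, -0.00235886,  0.00159387, -0.00011891,
        0.00087764]), 'joint_efforts': array([ 1.32182482e-03, -6.06355548e+01, -3.42818499e+01,  5.22542905e-05,
        3.86002226e-03, -6.19543712e-06]), 'eef_pos': array([ 225.71311666, -582.34808589,  230.63549387]), 'tcp_rot': array([-3.14035034e+00,  6.11234014e-06,  3.69757674e-01]), 'contact_force': array([-0.19648577, -0.2694847 , -0.37290792]), 'wrist_torque': array([ 0.00660702, -0.02420582,  0.03384828]), 'grasp_force': 0.0, 'opening': 1.0012213770601415}
```

View pics/top0.png

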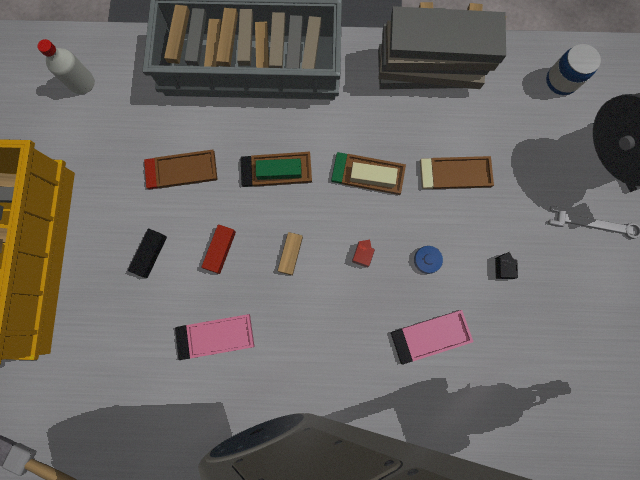

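The top view shows the far row of holders: red (180,168), black with the green stone (277,169), green with the cream stone (368,173) and cream (457,173). In the near row are the black stone (147,253), red stone (218,249), wedge (290,253), red half (363,253), wheel (428,260) and black half (506,266). The pink trays are decoys.

```bash
cat > meas.py <<'E'
import numpy as np,cv2
def load(n):
    f=np.load(f'pics/{n}.npz'); return f['p'],f['d'],f['camera_matrix'],f['world_from_camera']
def world(p,d,K,T):
    v,u=np.mgrid[:480,:640]
    c=np.stack([(u-K[0,2])/K[0,0]*d,(v-K[1,2])/K[1,1]*d,d],-1)
    return c@T[:3,:3].T+T[:3,3]
def rect(pts):
    (c,s,a)=cv2.minAreaRect(pts[:,:2].astype(np.float32)); 
    if s[0]<s[1]: s=s[::-1]; a+=90
    a=(a+90)%180-90
    return np.round(c,1),np.round(s,1),round(a,1)
E
python3 - <<'E'
from meas import *
p,d,K,T=load('top0'); W=world(p,d,K,T)
boxes=dict(red_h=(138,143,222,195),black_h=(232,143,320,195),green_h=(324,143,412,200),cream_h=(414,148,500,195),black=(120,220,175,285),red=(195,220,242,280),green=(250,152,306,184),cream=(344,156,404,190))
for n,(a,b,c,e) in boxes.items():
    w=W[b:e,a:c].reshape(-1,3); col=p[b:e,a:c].reshape(-1,3).astype(int)
    lo,hi=(8,16) if n.endswith('_h') else (19,28) if n in('black','red') else (25,34)
    z=w[:,2]; m=(z>lo)&(z<hi)
    img=np.zeros((e-b)*(c-a),np.uint8); img[m]=1
    img=img.reshape(e-b,c-a); k,l,st,_=cv2.connectedComponentsWithStats(img,connectivity=8)
    i=1+np.argmax(st[1:,4]); m=(l==i).ravel()
    print(n,*rect(w[m]),'z',np.median(z[m]).round(1),m.sum(), 'zpct',np.percentile(z,[1,50,99]).round(1))
E
```

```text
red_h [611.5 290. ] [142.8  64.4] -79.9 z 11.6 812 zpct [-3.2  2.8 14.2]
black_h [617.3  95.2] [141.6  64.2] -84.5 z 11.8 829 zpct [-3.1  2.4 32.3]
green_h [613.7 -91.9] [141.8  63.6] 80.4 z 11.9 876 zpct [-2.9  2.  32.6]
cream_h [ 619.6 -269.7] [144.   64.6] -86.8 z 12.1 899 zpct [-2.3  4.8 14.9]
black [436.7 337. ] [89.8 34.9] -20.2 z 23.5 831 zpct [-3.8  0.3 26.2]
red [448.6 198.6] [89.8 35.2] -17.2 z 23.7 822 zpct [-3.2  0.7 26.3]
green [612.8  89.2] [89.9 35.2] -86.2 z 29.9 757 zpct [-1.3 13.7 33.1]
cream [ 605.8 -100.9] [89.8 35.2] 82.5 z 30.1 772 zpct [-1.7 12.4 33.1]
```

```bash
cat > go.py <<'E'
import sys,numpy as np
from rig import sensors
from scipy.spatial.transform import Rotation as R
s=sensors.sense(); p0=s['eef_pos']; R0=R.from_euler('xyz',s['tcp_rot'])
print('at',p0.round(1),s['tcp_rot'].round(3),'t',s['clock'],'open',round(s['opening'],3),'F',s['contact_force'].round(1),'g',round(s['grasp_force'],1))
for a in sys.argv[1:]:
    x,y,z,yaw=map(float,a.split(','))
    R1=R.from_euler('xyz',[np.pi,0,np.radians(yaw)])
    print(a,'turn',(R0.inv()*R1).as_rotvec().round(3),'shift m',(R0.inv().apply(np.array([x,y,z])-p0)/1000).round(3))
E
python3 go.py 605.8,-100.9,130,82.5
```

```text
at [ 225.7 -582.3  230.6] [-3.14  0.    0.37] t 0.1 open 1.001 F [-0.2 -0.3 -0.4] g 0.0
605.8,-100.9,130,82.5 turn [-1.00e-03 -1.00e-03 -1.07e+00] shift m [ 0.528 -0.311  0.101]
```

The rows are not in the units I measure in: turns go in shares of 2 rad. I convert before sending: -1.07 rad is -0.535.

move_arm(motion=[[0,0,-0.535,0.528,-0.311,0.1,0.06],[0,0,-0.535,0.528,-0.311,0.1,0.06],[0,0,-0.535,0.528,-0.311,0.1,0.06],[0,0,-0.535,0.528,-0.311,0.1,0.06],[0,0,-0.535,0.528,-0.311,0.1,0.06],[0,0,-0.535,0.528,-0.311,0.1,0.06],[0,0,-0.535,0.528,-0.311,0.1,0.06],[0,0,-0.535,0.528,-0.311,0.1,0.06]], grip_force=50)

```text
clock: 1.1
eef_pos: [532.8, -193.8, 150.3]
tcp_rot: [-3.142, 0.0, 1.44]
contact_force: [0.7, -0.7, 1.0]
opening: 0.703
grasp_force: 0.0
```

```bash
python3 go.py 605.8,-100.9,130,82.5
```

```text
at [ 532.8 -193.8  150.3] [-3.142  0.     1.44 ] t 1.1 open 0.703 F [ 0.7 -0.7  1. ] g 0.0
605.8,-100.9,130,82.5 turn [-0.  0.  0.] shift m [0.102 0.06  0.02 ]
```

move_arm(motion=[[0,0,0,0.1,0.06,0.02,0.06],[0,0,0,0.1,0.06,0.02,0.06],[0,0,0,0.1,0.06,0.02,0.06],[0,0,0,0.1,0.06,0.02,0.06]])

```text
clock: 1.6
eef_pos: [603.8, -104.2, 130.3]
tcp_rot: [-3.14, 0.0, 1.441]
contact_force: [-0.5, 0.1, 0.2]
opening: 0.699
grasp_force: 0.0
```

```bash
python3 go.py 605.8,-100.9,14,82.5
python3 - <<'E'
from rig import *
import cv2,numpy as np
c=camera_params("wrist");p,d=grab_frame("wrist");np.savez('pics/w1.npz',p=p,d=d,**c);cv2.imwrite('pics/w1.png',p[:,:,::-1])
from meas import *
W=world(*load('w1'));z=W[...,2];m=(z>25)&(z<34)
k,l,st,_=cv2.connectedComponentsWithStats(m.astype(np.uint8));i=1+np.argmax(st[1:,4]);print(rect(W[l==i]),np.median(z[l==i]))
E
```

```text
at [ 603.8 -104.2  130.3] [-3.14   0.     1.441] t 1.6 open 0.699 F [-0.5  0.1  0.2] g 0.0
605.8,-100.9,14,82.5 turn [-0.001  0.     0.001] shift m [0.004 0.002 0.116]
(array([603.5, -99.7]), array([90. , 34.1]), 82.6) 30.04519816674241
```

View pics/w1.png

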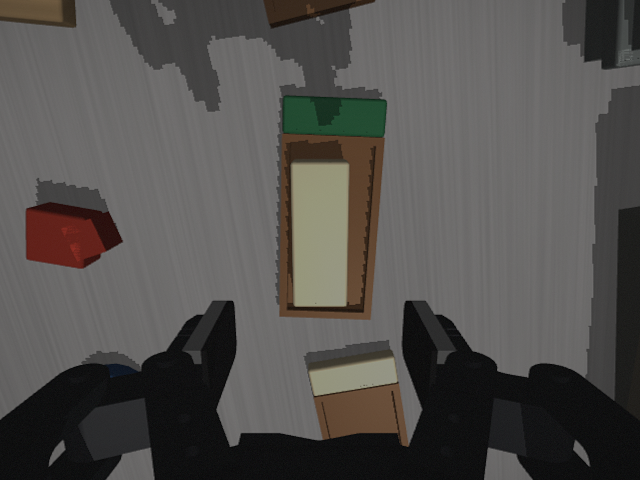

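The wrist view shows the cream stone (290–348, 160–308) in the green holder, near its left wall. Both cameras agree on its position to about 2 mm.

move_arm(motion=[[0,0,0,0.004,0.001,0.05,0.06],[0,0,0,0.004,0.001,0.09,0.06],[0,0,0,0.004,0.001,0.116,0.06],[0,0,0,0.004,0.001,0.116,0.06]])

```text
clock: 2.15
eef_pos: [603.7, -101.4, 13.3]
tcp_rot: [-3.138, -0.0, 1.438]
contact_force: [-0.5, 0.8, 0.1]
opening: 0.704
grasp_force: 0.0
```

move_arm(motion=[[0,0,0,0,0,0,0.025],[0,0,0,0,0,0,0.025],[0,0,0,0,0,0,0.025],[0,0,0,0,0,0,0.025],[0,0,0,0,0,0,0.025]], grip_force=50)

```text
clock: 2.78
eef_pos: [606.9, -101.0, 16.6]
tcp_rot: [3.139, 0.001, 1.44]
contact_force: [-1.4, -2.5, 8.2]
opening: 0.381
grasp_force: 51.8
```

move_arm(motion=[[0,0,0,0,0,-0.015,0.025],[0,0,0,0,0,-0.04,0.025],[0,0,0,0,0,-0.04,0.025],[0,0,0,0,0,-0.04,0.025]])

```text
clock: 3.28
eef_pos: [605.6, -100.3, 54.6]
tcp_rot: [-3.142, -0.0, 1.44]
contact_force: [-0.3, 0.1, -1.8]
opening: 0.384
grasp_force: 50.7
```

```bash
python3 - <<'E'
from rig import *
import cv2,numpy as np
c=camera_params("wrist");p,d=grab_frame("wrist");np.savez('pics/w2.npz',p=p,d=d,**c);cv2.imwrite('pics/w2.png',p[:,:,::-1])
E
python3 go.py 620.2,-280.7,54,93.2
```

```text
at [ 605.3 -100.2   54.2] [-3.141 -0.     1.44 ] t 3.325 open 0.386 F [-0.3  1.4 -2.6] g 50.7
620.2,-280.7,54,93.2 turn [-0.001 -0.    -0.187] shift m [-0.177  0.038  0.   ]
```

View pics/w2.png

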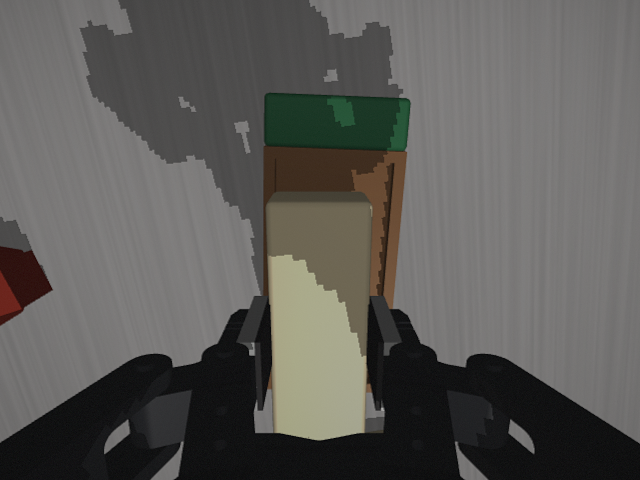

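The cream stone is held level between the fingers (265–370, 200–440), well centred.

Scaled: -0.187 rad is -0.0935.

move_arm(motion=[[0,0,-0.035,-0.05,0.012,0,0.025],[0,0,-0.07,-0.11,0.025,0,0.025],[0,0,-0.0935,-0.16,0.035,0,0.025],[0,0,-0.0935,-0.177,0.037,0,0.025],[0,0,-0.0935,-0.177,0.037,0,0.025],[0,0,-0.0935,-0.177,0.037,0,0.025]])

```text
clock: 4.08
eef_pos: [618.9, -279.2, 54.1]
tcp_rot: [-3.14, -0.001, 1.627]
contact_force: [0.2, 0.3, -3.0]
opening: 0.384
grasp_force: 50.6
```

```bash
python3 go.py 620,-280.7,14,93.2
python3 - <<'E'
from rig import *
import cv2,numpy as np
c=camera_params("wrist");p,d=grab_frame("wrist");np.savez('pics/w3.npz',p=p,d=d,**c)
from meas import *
W=world(*load('w3'));z=W[...,2]
w=(z<5); print((z>60).sum())
# underside height estimate from stone top
m=(p.min(-1)>70)&(z>40)&(z<100)&(np.abs(W[...,0]-620)<25);print(np.percentile(z[m],[5,50,95]),m.sum(),rect(W[m]))
cv2.imwrite('pics/w3.png',p[:,:,::-1])
E
```

```text
at [ 618.9 -279.2   54.1] [-3.140e+00 -1.000e-03  1.627e+00] t 4.075 open 0.384 F [ 0.2  0.3 -3. ] g 50.6
620,-280.7,14,93.2 turn [-0.001 -0.001  0.   ] shift m [-0.002  0.001  0.04 ]
86112
[66.51003661 67.49166323 68.50513672] 22701 (array([ 618.2, -277.6]), array([88.6, 42. ]), -87.0)
```

View pics/w3.png

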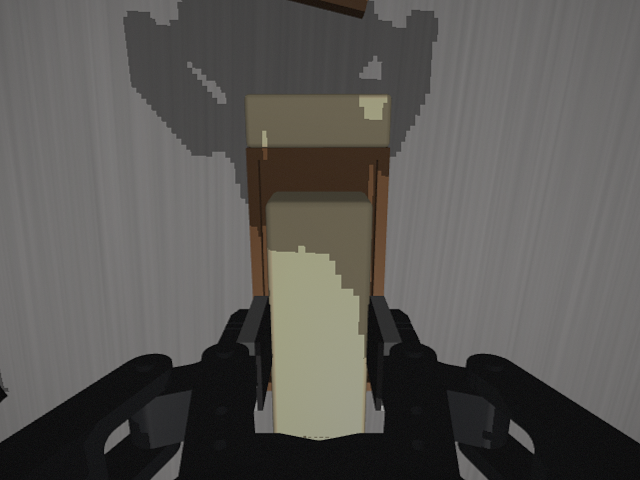

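The cream stone is centred over the cream holder (tab at 247–390, 95–148). Its underside is at about 43 mm, so I lower it 37 mm and release.

move_arm(motion=[[0,0,0,-0.001,0,0.018,0.025],[0,0,0,-0.002,0,0.032,0.025],[0,0,0,-0.002,0,0.0375,0.025],[0,0,0,-0.002,0,0.0375,0.025],[0,0,0,-0.002,0,0.0375,0.06],[0,0,0,-0.002,0,0.0375,0.06],[0,0,0,-0.002,0,0.0375,0.06]])

```text
clock: 5.0
eef_pos: [619.7, -282.8, 17.3]
tcp_rot: [3.141, 0.0, 1.627]
contact_force: [-0.8, 0.5, 1.1]
opening: 0.704
grasp_force: 0.0
```

move_arm(motion=[[0,0,0,0,0,-0.03,0.06],[0,0,0,0,0,-0.08,0.06],[0,0,0,0,0,-0.11,0.06],[0,0,0,0,0,-0.11,0.06]])

```text
clock: 5.5
eef_pos: [621.4, -283.6, 130.5]
tcp_rot: [3.137, 0.003, 1.627]
contact_force: [-1.4, 0.8, -1.1]
opening: 0.698
grasp_force: 0.0
```

```bash
cat > look.py <<'E'
import sys
from rig import *
from meas import *
def look(n,lo=25,hi=34,cam="wrist"):
    c=camera_params(cam);p,d=grab_frame(cam);np.savez(f'pics/{n}.npz',p=p,d=d,**c);cv2.imwrite(f'pics/{n}.png',p[:,:,::-1])
    W=world(p,d,c['camera_matrix'],c['world_from_camera']);z=W[...,2]
    for a,b,t in((lo,hi,'stone'),(8.5,15.5,'tray')):
        k,l,st,_=cv2.connectedComponentsWithStats(((z>a)&(z<b)).astype(np.uint8))
        for i in range(1,k):
            if st[i,4]>1500: print(t,*rect(W[l==i]),'z',np.median(z[l==i]).round(1),'rgb',np.median(p[l==i],0),st[i,:4])
if __name__=='__main__': look(sys.argv[1],*map(float,sys.argv[2:4]))
E
python3 go.py 611.8,90,130,94; python3 look.py w4
```

```text
at [ 621.4 -283.6  130.5] [3.137e+00 3.000e-03 1.627e+00] t 5.5 open 0.698 F [-1.4  0.8 -1.1] g 0.0
611.8,90,130,94 turn [ 0.005  0.003 -0.014] shift m [ 0.374  0.011 -0.   ]
stone [ 795.5 -262.9] [109.1   3.7] 84.8 z 29.5 rgb [34. 31. 28.] [581 133  59 180]
stone [ 618.1 -280.9] [89.4 34.1] -86.8 z 30.0 rgb [146. 146. 121.] [285 164  59 145]
tray [ 600.8 -157.7] [64.1 19.2] 3.1 z 12.0 rgb [55. 40. 28.] [238   0 116  39]
tray [ 616.6 -268.5] [142.3  62.2] -86.7 z 12.0 rgb [98. 75. 58.] [261  95 105 222]
```

Scaled: -0.014 rad is -0.007.

move_arm(motion=[[0,0,-0.007,0.06,0.002,0,0.06],[0,0,-0.007,0.12,0.004,0,0.06],[0,0,-0.007,0.18,0.006,0,0.06],[0,0,-0.007,0.24,0.008,0,0.06],[0,0,-0.007,0.3,0.01,0,0.06],[0,0,-0.007,0.355,0.011,0,0.06],[0,0,-0.007,0.374,0.011,0,0.06],[0,0,-0.007,0.374,0.011,0,0.06]])

```text
clock: 6.55
eef_pos: [608.9, 92.0, 126.2]
tcp_rot: [-3.14, 0.0, 1.643]
contact_force: [-0.1, 0.2, -0.4]
opening: 0.704
grasp_force: 0.0
```

```bash
python3 go.py 611.8,90,15,94; python3 look.py w5;python3 go.py 611.8,90,15,94
```

```text
at [608.9  92.  126.2] [-3.14   0.     1.643] t 6.55 open 0.704 F [-0.1  0.2 -0.4] g 0.0
611.8,90,15,94 turn [-0.002  0.     0.002] shift m [-0.002  0.003  0.111]
stone [767.1 120.7] [191.9   2.9] -89.9 z 30.8 rgb [34. 35. 34.] [557  39  83 327]
stone [610.6  90.4] [89.7 34.1] -86.0 z 30.0 rgb [43. 88. 60.] [294 173  60 146]
tray [773.9 127.3] [226.    2.7] -89.9 z 12.0 rgb [33. 35. 34.] [549   0  91 364]
tray [614.6  96.1] [142.8  62.3] -84.4 z 12.0 rgb [59. 42. 30.] [276 115 105 222]
tray [619.6 -39.9] [62.4 41.4] -9.0 z 12.0 rgb [50. 91. 63.] [274 383  96  51]
at [609.1  90.9 126.4] [-3.140e+00  1.000e-03  1.642e+00] t 6.6 open 0.705 F [ 0.1  0.6 -0.5] g 0.0
611.8,90,15,94 turn [-0.001  0.001  0.001] shift m [-0.001  0.003  0.111]
```

move_arm(motion=[[0,0,0,-0.001,0.002,0.05,0.06],[0,0,0,-0.001,0.002,0.09,0.06],[0,0,0,-0.001,0.002,0.11,0.06],[0,0,0,-0.001,0.002,0.11,0.06],[0,0,0,-0.001,0.002,0.11,0.025],[0,0,0,-0.001,0.002,0.11,0.025],[0,0,0,-0.001,0.002,0.11,0.025],[0,0,0,-0.001,0.002,0.11,0.025]])

```text
clock: 7.6
eef_pos: [613.1, 90.5, 19.1]
tcp_rot: [3.139, 0.0, 1.641]
contact_force: [0.4, -1.0, 7.8]
opening: 0.381
grasp_force: 51.1
```

move_arm(motion=[[0,0,0,0,0,0,0.025],[0,0,0,0,0,-0.015,0.025],[0,0,0,0,0,-0.04,0.025],[0,0,0,0,0,-0.04,0.025],[0,0,0,0,0,-0.04,0.025]])

```text
clock: 8.22
eef_pos: [611.4, 90.5, 57.2]
tcp_rot: [3.142, -0.0, 1.641]
contact_force: [-0.1, -0.4, -0.8]
opening: 0.383
grasp_force: 50.2
```

```bash
python3 go.py 611,-102.3,54,80.4
```

```text
at [611.4  90.5  57.2] [ 3.142 -0.     1.641] t 8.225 open 0.383 F [-0.1 -0.4 -0.8] g 50.2
611,-102.3,54,80.4 turn [ 0.    -0.     0.238] shift m [-0.192 -0.014  0.003]
```

Scaled: 0.238 rad is 0.119.

move_arm(motion=[[0,0,0.04,-0.055,-0.004,0,0.025],[0,0,0.08,-0.11,-0.008,0,0.025],[0,0,0.119,-0.165,-0.012,0,0.025],[0,0,0.119,-0.192,-0.014,0,0.025],[0,0,0.119,-0.192,-0.014,0,0.025],[0,0,0.119,-0.192,-0.014,0,0.025]])

```text
clock: 8.98
eef_pos: [610.5, -101.5, 56.5]
tcp_rot: [-3.14, -0.0, 1.403]
contact_force: [0.4, -0.0, -1.8]
opening: 0.381
grasp_force: 50.2
```

```bash
python3 look.py w6 60 78;python3 go.py 611,-102.3,17,80.4
```

```text
stone [608.4 -99.6] [92.  58.2] 65.2 z 67.4 rgb [44. 95. 62.] [225 200 188 240]
tray [615.2 -65.6] [91.5 62.4] 80.3 z 12.0 rgb [32. 61. 41.] [246  94 145 202]
at [ 610.7 -101.1   56.6] [-3.14  -0.     1.403] t 9.025 open 0.379 F [-1.   0.1 -1.4] g 50.2
611,-102.3,17,80.4 turn [-0.001 -0.     0.   ] shift m [-0.001  0.001  0.04 ]
```

View pics/w6.png

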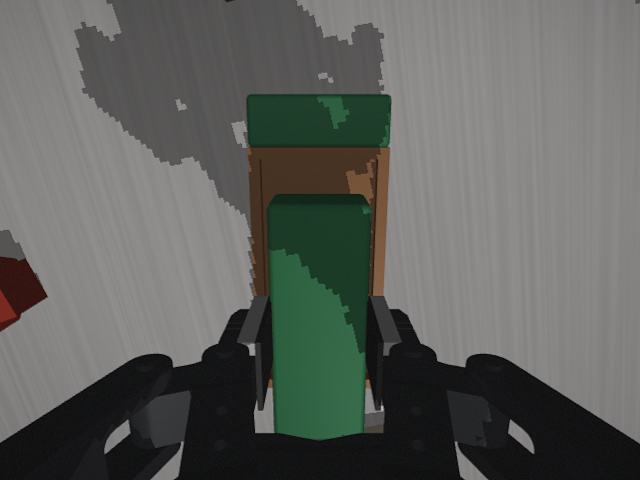

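The green stone is centred over the green holder (tab at 248–390, 95–148). Its top is at 67.4 mm, so I lower it 37.5 mm.

move_arm(motion=[[0,0,0,-0.001,0,0.018,0.025],[0,0,0,-0.001,0,0.032,0.025],[0,0,0,-0.001,0,0.0375,0.025],[0,0,0,-0.001,0,0.0375,0.025],[0,0,0,-0.001,0,0.0375,0.06],[0,0,0,-0.001,0,0.0375,0.06],[0,0,0,-0.001,0,0.0375,0.06]])

```text
clock: 9.9
eef_pos: [611.1, -103.1, 19.7]
tcp_rot: [3.141, -0.0, 1.403]
contact_force: [0.5, -1.6, 0.3]
opening: 0.704
grasp_force: 0.0
```

move_arm(motion=[[0,0,0,0,0,-0.03,0.06],[0,0,0,0,0,-0.08,0.06],[0,0,0,0,0,-0.11,0.06],[0,0,0,0,0,-0.11,0.06]])

```text
clock: 10.4
eef_pos: [612.8, -103.4, 132.5]
tcp_rot: [3.136, -0.0, 1.403]
contact_force: [-0.0, 0.0, -0.6]
opening: 0.702
grasp_force: 0.0
```

```bash
python3 look.py w7; python3 go.py 447.5,199,130,162.8
```

```text
stone [ 609.5 -102.9] [90.4 34.1] 80.4 z 30.1 rgb [40. 82. 55.] [285 168  58 144]
stone [ 801.8 -188.9] [127.5   2.7] 85.1 z 29.1 rgb [35. 33. 30.] [617 225  23 186]
tray [610.8 -90.8] [142.4  62.3] 80.4 z 12.0 rgb [67. 69. 48.] [262 101 103 219]
tray [ 614.8 -236. ] [79.5 62.2] -86.7 z 12.0 rgb [153. 149. 126.] [300 353 104  93]
at [ 611.6 -103.2  130.7] [3.139 0.    1.403] t 10.45 open 0.701 F [-0.8  0.5 -0.6] g 0.0
447.5,199,130,162.8 turn [ 0.002  0.002 -1.439] shift m [ 0.27  -0.212  0.   ]
```

Scaled: -1.44 rad is -0.72.

move_arm(motion=[[0,0,-0.09,0.034,-0.026,0,0.06],[0,0,-0.18,0.068,-0.053,0,0.06],[0,0,-0.27,0.1,-0.08,0,0.06],[0,0,-0.36,0.135,-0.106,0,0.06],[0,0,-0.45,0.17,-0.133,0,0.06],[0,0,-0.54,0.203,-0.16,0,0.06],[0,0,-0.63,0.236,-0.186,0,0.06],[0,0,-0.72,0.27,-0.212,0,0.06]])

```text
clock: 11.45
eef_pos: [445.4, 199.2, 128.3]
tcp_rot: [-3.14, -0.002, 2.849]
contact_force: [0.9, 0.8, -0.0]
opening: 0.708
grasp_force: 0.0
```

move_arm(motion=[[0,0,0,0,0,0,0.06],[0,0,0,0,0,0,0.06]])

```text
clock: 11.7
eef_pos: [446.7, 198.2, 128.9]
tcp_rot: [-3.14, -0.001, 2.842]
contact_force: [0.1, -0.2, -0.7]
opening: 0.702
grasp_force: 0.0
```

```bash
python3 look.py w8 19 28; python3 go.py 447.5,199,9,162.8
```

```text
stone [434.3 338.4] [90.1 35.1] -20.4 z 24.0 rgb [17. 17. 18.] [499  72  91 161]
stone [446.2 200.3] [89.6 34. ] -17.1 z 24.0 rgb [116.  43.  34.] [294 168  58 142]
tray [312.6 164. ] [90.1 38.3] 72.8 z 12.0 rgb [151.  93. 110.] [106   0 165  75]
tray [581.8 339.6] [86.  42.1] 58.4 z 11.9 rgb [103.  36.  28.] [500 335 114  65]
at [447.  197.9 129. ] [-3.141e+00 -1.000e-03  2.841e+00] t 11.75 open 0.702 F [0.4 0.  0.3] g 0.0
447.5,199,9,162.8 turn [-0.001 -0.001 -0.   ] shift m [-0.     0.001  0.12 ]
```

move_arm(motion=[[0,0,0,0,0.001,0.05,0.06],[0,0,0,0,0.001,0.095,0.06],[0,0,0,0,0.001,0.119,0.06],[0,0,0,0,0.001,0.119,0.06],[0,0,0,0,0.001,0.119,0.025],[0,0,0,0,0.001,0.119,0.025],[0,0,0,0,0.001,0.119,0.025],[0,0,0,0,0.001,0.119,0.025]])

```text
clock: 12.75
eef_pos: [448.5, 199.7, 12.1]
tcp_rot: [3.14, 0.002, 2.843]
contact_force: [0.5, -2.3, 7.4]
opening: 0.38
grasp_force: 51.0
```

move_arm(motion=[[0,0,0,0,0,0,0.025],[0,0,0,0,0,-0.015,0.025],[0,0,0,0,0,-0.045,0.025],[0,0,0,0,0,-0.045,0.025],[0,0,0,0,0,-0.045,0.025]])

```text
clock: 13.38
eef_pos: [447.2, 199.6, 55.9]
tcp_rot: [3.141, 0.0, 2.843]
contact_force: [-0.9, 0.1, -2.7]
opening: 0.381
grasp_force: 50.4
```

```bash
python3 go.py 612,279.8,55,100.1
```

```text
at [447.2 199.6  55.9] [3.141 0.    2.843] t 13.375 open 0.381 F [-0.9  0.1 -2.7] g 50.4
612,279.8,55,100.1 turn [0.    0.    1.096] shift m [-0.134  0.125  0.001]
```

Scaled: 1.096 rad is 0.548.

move_arm(motion=[[0,0,0.09,-0.022,0.021,0,0.025],[0,0,0.18,-0.044,0.042,0,0.025],[0,0,0.27,-0.067,0.063,0,0.025],[0,0,0.36,-0.09,0.084,0,0.025],[0,0,0.45,-0.112,0.105,0,0.025],[0,0,0.535,-0.13,0.122,0,0.025],[0,0,0.548,-0.134,0.125,0,0.025],[0,0,0.548,-0.134,0.125,0,0.025]])

```text
clock: 14.38
eef_pos: [611.1, 279.0, 54.5]
tcp_rot: [-3.139, 0.001, 1.75]
contact_force: [-0.1, 0.1, -2.9]
opening: 0.378
grasp_force: 50.4
```

```bash
python3 look.py w9 60 78;python3 go.py 612,279.8,17,100.1
```

```text
stone [610.8 282.2] [92.1 57.8] -64.2 z 66.5 rgb [140.  57.  46.] [225 197 189 241]
tray [605.1 314.5] [94.7 62.4] -80.2 z 12.0 rgb [84. 35. 29.] [250  91 147 212]
at [610.9 278.9  54.8] [-3.139e+00  1.000e-03  1.749e+00] t 14.425 open 0.382 F [-1.   0.1 -1.6] g 50.4
612,279.8,17,100.1 turn [-0.002  0.001  0.002] shift m [0.001 0.001 0.038]
```

View pics/w9.png

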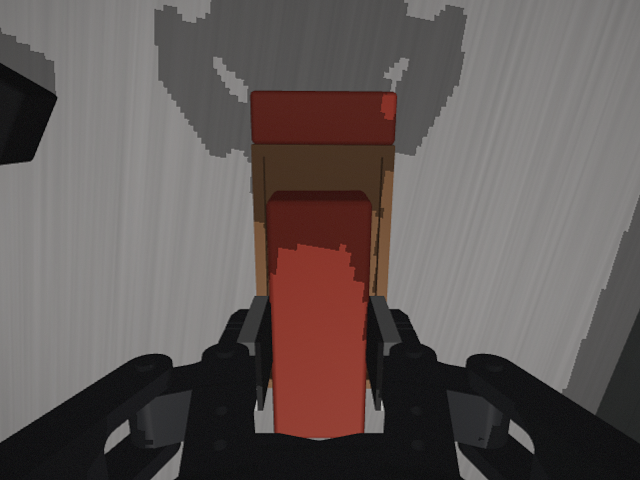

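The red stone is centred over the red holder (tab at 251–396, 91–144). I lower it 36.5 mm, with 1 mm forward.

move_arm(motion=[[0,0,0,0.001,0.001,0.018,0.025],[0,0,0,0.001,0.001,0.032,0.025],[0,0,0,0.001,0.001,0.0368,0.025],[0,0,0,0.001,0.001,0.0368,0.025],[0,0,0,0.001,0.001,0.0368,0.06],[0,0,0,0.001,0.001,0.0368,0.06],[0,0,0,0.001,0.001,0.0368,0.06]])

```text
clock: 15.3
eef_pos: [613.2, 280.8, 19.1]
tcp_rot: [3.141, -0.0, 1.747]
contact_force: [0.1, 0.4, 0.6]
opening: 0.701
grasp_force: 0.0
```

move_arm(motion=[[0,0,0,0,0,-0.03,0.06],[0,0,0,0,0,-0.08,0.06],[0,0,0,0,0,-0.11,0.06],[0,0,0,0,0,-0.11,0.06]])

```text
clock: 15.8
eef_pos: [614.8, 281.5, 132.1]
tcp_rot: [3.136, -0.001, 1.747]
contact_force: [-0.4, -0.0, -0.4]
opening: 0.702
grasp_force: 0.0
```

```bash
python3 look.py w10; python3 go.py 435.5,337.8,130,159.7
```

```text
stone [611.3 282.1] [89.5 34. ] -79.9 z 30.0 rgb [121.  49.  39.] [285 168  58 143]
tray [609.2 290.7] [142.9  62.2] -80.1 z 12.0 rgb [108.  45.  36.] [262 105 103 219]
tray [610.  142.8] [62.2 51. ] 5.8 z 12.0 rgb [41. 40. 40.] [237 381  88  64]
at [613.7 281.  130.1] [ 3.139e+00 -1.000e-03  1.747e+00] t 15.85 open 0.705 F [ 0.5 -0.2  0.3] g 0.0
435.5,337.8,130,159.7 turn [ 2.00e-03  1.00e-03 -1.04e+00] shift m [ 0.087 -0.166 -0.   ]
```

Scaled: -1.04 rad is -0.52.

move_arm(motion=[[0,0,-0.09,0.015,-0.029,0,0.06],[0,0,-0.18,0.03,-0.058,0,0.06],[0,0,-0.27,0.045,-0.087,0,0.06],[0,0,-0.36,0.06,-0.115,0,0.06],[0,0,-0.45,0.075,-0.143,0,0.06],[0,0,-0.52,0.087,-0.166,0,0.06],[0,0,-0.52,0.087,-0.166,0,0.06],[0,0,-0.52,0.087,-0.166,0,0.06]])

```text
clock: 16.85
eef_pos: [434.8, 337.1, 128.4]
tcp_rot: [-3.141, -0.0, 2.785]
contact_force: [0.4, 0.7, 0.5]
opening: 0.699
grasp_force: 0.0
```

```bash
python3 look.py w11 19 28; python3 go.py 435.5,337.8,10,159.7
```

```text
stone [474.1 510.2] [236.6   2.8] -0.0 z 23.4 rgb [88. 64. 26.] [570   0  70 368]
stone [434.6 338.8] [90.3 34.1] -20.5 z 24.0 rgb [27. 26. 27.] [293 168  58 143]
tray [281.3 219.5] [101.6  50.3] -78.4 z 11.9 rgb [26. 25. 26.] [  0   0 131 152]
tray [476.3 510.3] [247.4   2.6] 0.1 z 12.0 rgb [89. 64. 27.] [558   0  79 372]
tray [590.4 323.1] [73. 38.] -79.7 z 11.9 rgb [92. 38. 29.] [320 396 100  51]
at [435.1 337.1 128.5] [-3.141  0.     2.784] t 16.9 open 0.704 F [0.2 0.6 0.4] g 0.0
435.5,337.8,10,159.7 turn [-0.     0.    -0.003] shift m [-0.     0.001  0.119]
```

View pics/w11.png

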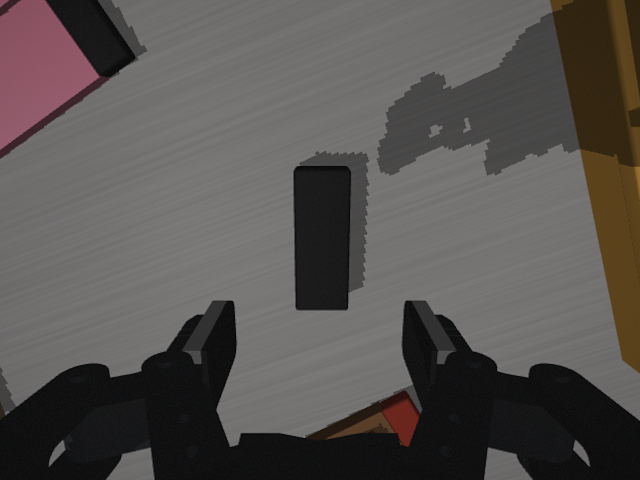

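The black stone (295–350, 167–310) is centred under the tool and the crate is well clear to the right.

move_arm(motion=[[0,0,0,0,0.001,0.05,0.06],[0,0,0,0,0.001,0.095,0.06],[0,0,0,0,0.001,0.118,0.06],[0,0,0,0,0.001,0.118,0.06],[0,0,0,0,0.001,0.118,0.025],[0,0,0,0,0.001,0.118,0.025],[0,0,0,0,0.001,0.118,0.025],[0,0,0,0,0.001,0.118,0.025]])

```text
clock: 17.9
eef_pos: [435.8, 338.8, 12.3]
tcp_rot: [3.14, 0.002, 2.787]
contact_force: [0.6, -1.8, 7.2]
opening: 0.383
grasp_force: 50.8
```

move_arm(motion=[[0,0,0,0,0,0,0.025],[0,0,0,0,0,-0.015,0.025],[0,0,0,0,0,-0.045,0.025],[0,0,0,0,0,-0.045,0.025],[0,0,0,0,0,-0.045,0.025]])

```text
clock: 18.52
eef_pos: [434.6, 338.2, 56.1]
tcp_rot: [3.141, 0.0, 2.787]
contact_force: [-0.6, -0.5, -1.4]
opening: 0.378
grasp_force: 50.1
```

```bash
python3 go.py 616.5,84.7,55,95.6
```

```text
at [434.6 338.2  56.1] [3.141 0.    2.787] t 18.525 open 0.378 F [-0.6 -0.5 -1.4] g 50.1
616.5,84.7,55,95.6 turn [ 0.    -0.     1.118] shift m [-0.259 -0.175  0.001]
```

Scaled: 1.118 rad is 0.559.

move_arm(motion=[[0,0,0.085,-0.04,-0.027,0,0.025],[0,0,0.17,-0.08,-0.054,0,0.025],[0,0,0.255,-0.12,-0.081,0,0.025],[0,0,0.34,-0.16,-0.108,0,0.025],[0,0,0.425,-0.2,-0.135,0,0.025],[0,0,0.51,-0.235,-0.159,0,0.025],[0,0,0.559,-0.259,-0.175,0,0.025],[0,0,0.559,-0.259,-0.175,0,0.025]])

```text
clock: 19.52
eef_pos: [617.2, 82.4, 54.8]
tcp_rot: [-3.141, 0.0, 1.666]
contact_force: [-0.6, -0.1, -1.5]
opening: 0.382
grasp_force: 50.1
```

```bash
python3 look.py w12 60 78;python3 go.py 616.5,84.7,17,95.6
```

```text
stone [617.3  84.6] [92.3 58. ] -69.8 z 66.5 rgb [45. 44. 45.] [224 199 189 241]
tray [612.2 120. ] [94.8 62.3] -84.4 z 12.0 rgb [29. 29. 29.] [245  86 147 212]
at [616.3  83.4  54.8] [-3.14  -0.     1.668] t 19.575 open 0.38 F [-0.7  0.2 -1.7] g 50.1
616.5,84.7,17,95.6 turn [-0.002 -0.    -0.001] shift m [0.001 0.    0.038]
```

View pics/w12.png

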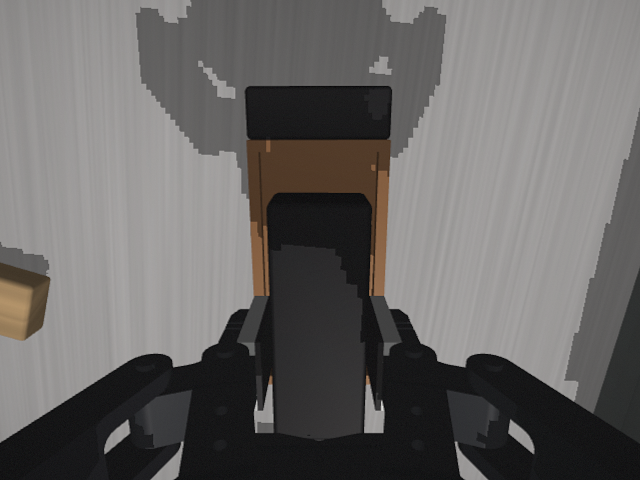

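The black stone is centred over the black holder (tab at 246–391, 87–138). I shift it 2 mm toward the tab and lower it.

move_arm(motion=[[0,0,0,0.002,0,0.018,0.025],[0,0,0,0.002,0,0.032,0.025],[0,0,0,0.002,0,0.0368,0.025],[0,0,0,0.002,0,0.0368,0.025],[0,0,0,0.002,0,0.0368,0.06],[0,0,0,0.002,0,0.0368,0.06],[0,0,0,0.002,0,0.0368,0.06]])

```text
clock: 20.45
eef_pos: [616.7, 86.2, 19.2]
tcp_rot: [3.141, -0.0, 1.669]
contact_force: [0.0, -0.8, 0.3]
opening: 0.7
grasp_force: 0.0
```

move_arm(motion=[[0,0,0,0,0,-0.03,0.06],[0,0,0,0,0,-0.08,0.06],[0,0,0,0,0,-0.11,0.06],[0,0,0,0,0,-0.11,0.06]])

```text
clock: 20.95
eef_pos: [618.5, 86.4, 131.9]
tcp_rot: [3.136, -0.0, 1.669]
contact_force: [0.4, -0.2, -0.5]
opening: 0.703
grasp_force: 0.0
```

```bash
python3 look.py w13; python3 go.py 400,84,200,95.6
```

```text
stone [766.9 125. ] [219.5   2.9] -90.0 z 30.8 rgb [36. 37. 36.] [531   0 105 367]
stone [614.9  87.2] [90. 34.] -84.4 z 30.0 rgb [36. 35. 35.] [285 167  58 144]
tray [773.8 118.8] [242.8   2.7] -90.0 z 12.1 rgb [36. 37. 37.] [522   0 104 378]
tray [614.6  96.2] [142.3  62.3] -84.4 z 12.0 rgb [63. 45. 32.] [263 105 104 218]
tray [618.5 -46.1] [62.4 53.9] -9.1 z 12.0 rgb [53. 95. 66.] [252 370 100  69]
at [617.2  86.2 130.1] [ 3.139 -0.     1.669] t 21.0 open 0.7 F [ 0.3 -0.6 -1.5] g 0.0
400,84,200,95.6 turn [ 0.002 -0.     0.   ] shift m [ 0.019 -0.216 -0.07 ]
```

Black is about 2 mm off its tray centre. I raise the arm clear and take a last top view before handing in.

move_arm(motion=[[0,0,0,0,-0.05,-0.04,0.06],[0,0,0,0,-0.1,-0.08,0.06],[0,0,0,0,-0.15,-0.12,0.06],[0,0,0,0,-0.2,-0.15,0.06],[0,0,0,0,-0.25,-0.15,0.06],[0,0,0,0,-0.25,-0.15,0.06],[0,0,0,0,-0.25,-0.15,0.06],[0,0,0,0,-0.25,-0.15,0.06]])

```text
clock: 22.0
eef_pos: [368.6, 61.8, 278.6]
tcp_rot: [-3.141, 0.0, 1.669]
contact_force: [-1.6, -0.4, 0.7]
opening: 0.703
grasp_force: 0.0
```

```bash
python3 -c "
from look import *
look('top1',25,34,'top')
for n in('top0','top1'):
    p,d,K,T=load(n);W=world(p,d,K,T)
    for b in((345,235,385,275),(485,245,530,290)):
        w=W[b[1]:b[3],b[0]:b[2]].reshape(-1,3);print(n,rect(w[(w[:,2]>18)&(w[:,2]<30)]))
"; python3 go.py
```

```text
top0 (array([450. , -84.4]), array([48.6, 33.9]), -17.3)
top0 (array([ 431.9, -358. ]), array([49.6, 34.9]), 0.4)
top1 (array([449.6, -84.2]), array([47.9, 33.9]), -17.6)
top1 (array([ 431.8, -358.7]), array([48.8, 36.3]), -1.2)
at [368.6  61.8 278.6] [-3.14   0.     1.669] t 22.05 open 0.702 F [-0.2 -0.   0. ] g 0.0
```

View pics/top1.png

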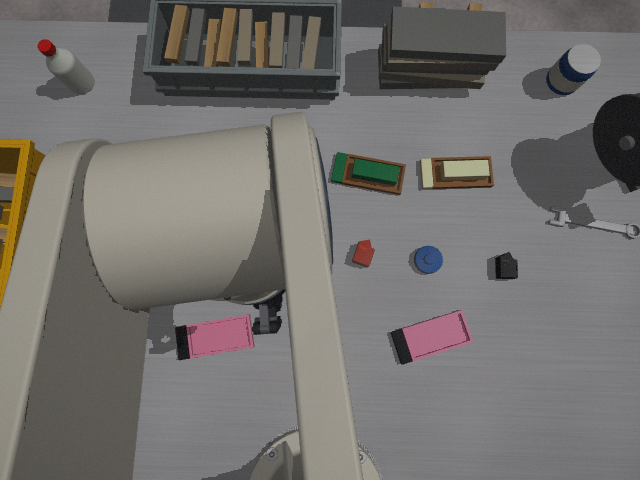

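The top view shows green (375,173) and cream (465,170) in their own holders and both halves unmoved. The arm hides black and red, but the wrist camera measured both flat and centred after release.

```bash
python3 -c "
from rig import order
print(order.sign_off())"
```

```text
the job is handed in; nothing more can be done
None
```

I handed the job in at about 22 s: all four whetstones lie flat in the holders of their own colour, each measured within about 2 mm of the tray's centre, and both broken halves were measured where they started. The sign-off gave no verdict.

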